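# Make up two shoe-care trays

## Robot

A 6-joint arm with a two-finger parallel gripper is mounted at the origin on the work surface. World frame = base frame: x ahead of the robot, y to its left, z up, the work surface at z = 0. Lengths are in mm, angles in rad, forces in N, time in s.
With the tool pointing down it reaches from about 350 to 775 mm from the base axis. Payload 7.3 kg.
Tool frame: the origin (TCP) lies on the front face of the gripper's body, between the roots of the fingers; the fingertips stand 66 mm ahead of it and the grasp point (between the pads) lies 47 mm ahead of it (bot.tcp_to_grasp is the z of the grasp point in the tool frame, in mm); z points along the fingers, y is the direction in which the jaws open and shut (so a half turn about z gives the same grasp; the last joint's range is limited). The gripper opens to 92 mm and grips with 3 to 60 N. Pads are 19 mm wide; open, the fingers measure 130 mm over their backs; the gripper's body (75 mm by 190 mm) begins 47 mm behind the grasp point.
Start: joints at [-1.257, 0.342, 1.524, -0, 1.275, -0.146], TCP at [233.001, -470.478, 292.241] pointing down, gripper open.
Joint ranges: [-2.53, 2.53], [-0.77, 2.02], [0.04, 2.7], [-1, 4.14], [0.28, 2.66], [-3.11, 3.11]. Speed limits (rad/s): [2.57, 2.57, 3.14, 3.14, 3.14, 3.14].

## Interface

Orientations are given as [roll, pitch, yaw] about the fixed x, y, z axes, in that order (R = Rz(yaw) Ry(pitch) Rx(roll)).
In Python, from plant import bot gives the robot as it stands.
- The arm moves only by the tool carry_out, never from a script. Its argument "deltas" is a list that holds one entry, the list of rows, each a list of 4 numbers: the shift along the tool's x, y, z in mm, then the turn about the tool's z in units of 5 degrees (1.0 is 5 degrees). A call has 1 to 20 rows; each row is the pose to reach, as a shift and turn from the pose commanded when the call began, along the tool's axes at that moment; what a row does not reach only later rows make up. A row lasts 1/10 s, in which the tool goes at most 50 mm and 8.59 degrees, less where a joint would pass 70% of its speed; a pose out of reach is approached as far as the arm can. A call with a gripper value outside its range is refused whole. "fingers" is the finger opening in mm, from 0 to 91.8, set as the call begins (left out, the last holds). The fingers move at their own pace and stop on an object; the grip force is fixed at half the most. Time passes only in rows, so rows that repeat a pose let the fingers close. It gives the time, the measured TCP pose, the force and the opening at its end, in the units of the state.
- bot.get_obs(): the state, without advancing time (a new reading comes with each control period).
- bot.capture(name): name is "side" or "top" or "wrist"; returns (picture, depth): 400x640x3 uint8, blue, green, red; 400x640 float32, mm along the optical axis (not along the pixel's ray), 0 where there is no reading.
- bot.camera_model(name): a dict with "K" (3x3 intrinsics, pixels), "distortion" ([k1, k2, p1, p2, k3] as OpenCV has them; the pictures are not rectified), "camera_from_world" (4x4, takes a point from world to camera coordinates). Camera axes: x right, y down, z forward; pixel columns grow to the right and rows downward; lengths in mm; the calibration is good to about 2 mm. A picture is of the moment at which its call begins: read the wrist's pose just before it. camera_model takes no time and is no camera call; for the wrist camera it gives the pose at the moment of the call.
- bot.close_job(): hands the job in, once; it reports no verdict.
The state is a dict: "time": time; "joint_positions": joint angles; "dq": joint speeds; "tau": joint torques, N m; "tool_pos": TCP position; "tcp_rot": TCP orientation; "contact_force": force on the tool from outside, world axes, zero at the start; "moment": the same for the moment, N m; "grip_width": finger opening in mm.
Only numpy, scipy, OpenCV 4.12 (cv2) and the standard library are available. Lean on these libraries where they do the work, as an engineer would, in place of code of your own. Each camera call takes 0.05 s, during which the arm holds its last target. There are 200 camera calls.

## Task

Make up the two shoe-care sets from the stock on the table: the black tray gets the tin of black polish and the dark brush; the tan tray gets the tin of tan polish, the pale brush and the blue-lidded jar of cream. Lay each brush bristles down along its tray's long bay and stand each tin or jar, lid up, in a square bay of its own; set them down rather than dropping them. The burgundy tin and the green-lidded jar are not wanted: leave them standing where they are.

Things in the scene. Friction and masses are not known exactly. Their poses are not given: they have to be found in the camera images.
- black_tray: Shoe-care tray covered in black leather with a grey felt floor, fixed, 190 mm (its x) by 164 mm (its y), all walls and dividers 6 mm thick with tops 14 mm above the table, inner floor 4 mm above the table. Origin: centre of the underside, on the table, z up. Three bays: a long bay 178 x 66 mm for a brush, centred at (0, +43 mm); two square bays 86 (x) x 80 (y) mm, centred at (-46, -36) and (+46, -36) mm. Its place and yaw vary and the two trays swap sides
- tan_tray: Shoe-care tray covered in tan leather with a cream felt floor, fixed, 190 mm (its x) by 164 mm (its y), all walls and dividers 6 mm thick with tops 14 mm above the table, inner floor 4 mm above the table. Origin: centre of the underside, on the table, z up. Three bays: a long bay 178 x 66 mm for a brush, centred at (0, +43 mm); two square bays 86 (x) x 80 (y) mm, centred at (-46, -36) and (+46, -36) mm. Its place and yaw vary and the two trays swap sides
- black_tin: round polish tin, 60 mm diameter, 28 mm tall, bare steel foot and black lid with a small gold disc in the middle; loose, about 90 g, lid up. Origin: centre of the underside, z up along its axis. Goes into the black tray.
- tan_tin: round polish tin, 60 mm diameter, 28 mm tall, bare steel foot and tan (yellowish brown) lid with a small gold disc in the middle; loose, about 90 g, lid up. Origin: centre of the underside, z up along its axis. Goes into the tan tray.
- burgundy_tin: round polish tin, 60 mm diameter, 28 mm tall, bare steel foot and burgundy (dark red) lid with a small gold disc in the middle; loose, about 90 g, lid up. Origin: centre of the underside, z up along its axis. Not wanted: it stays where it stands.
- dark_brush: polishing brush lying bristles down, wooden back up: dark brown back 140 mm long (its x) by 44 mm wide (its y) and 18 mm thick on 26 mm of stiff black bristles (a rigid block, 128 x 36 mm), 44 mm tall in all; loose, about 110 g. Origin: centre of the bristles' underside, z up. To be gripped across the 44 mm of the back (26 to 44 mm above its underside). Goes into the black tray.
- pale_brush: polishing brush lying bristles down, wooden back up: pale beech back 140 mm long (its x) by 44 mm wide (its y) and 18 mm thick on 26 mm of stiff cream bristles (a rigid block, 128 x 36 mm), 44 mm tall in all; loose, about 110 g. Origin: centre of the bristles' underside, z up. To be gripped across the 44 mm of the back (26 to 44 mm above its underside). Goes into the tan tray.
- blue_jar: round white-glass jar of shoe cream, 50 mm diameter, 44 mm tall, with a blue screw lid (top 17 mm); loose, about 140 g, lid up. Origin: centre of the underside, z up along its axis. Goes into the tan tray.
- green_jar: round white-glass jar of shoe cream, 50 mm diameter, 44 mm tall, with a green screw lid (top 17 mm); loose, about 140 g, lid up. Origin: centre of the underside, z up along its axis. Not wanted: it stays where it stands.
Things that resemble listed ones, but are neither listed nor needed, are in the scene too. There is more than one size of the pale_brush; the job needs the larger.

How it is judged:
By the outcome, as a careful person would: the job done as asked, in the order asked, and still so for the second after the job is handed in, with the robot touching nothing.
It also fails if it takes over 144 s, if anything falls off the work surface, if the arm or the gripper's body presses on something with over 40 N, if the wrist force passes 120 N, or if a joint passes its speed limit or range.

## Working session

There is one attempt and no reset: what is moved stays moved. The work goes in short steps, Python scripts to look and compute and a tool call to move; the robot and the scene stay as the last step left them, time stands still between calls to the robot, and variables do not carry over. Pictures are saved under pics/ and viewed, about 12 in all and at most 16, crops included, and the job is handed in when it is done.

Besides the shell and the picture viewer there is one more tool, called after ">>>" by a JSON object that holds its "api" and its "payload". carry_out: Moves the arm, as the interface text tells. Its arguments: {"type":"object","properties":{"deltas":{"type":"array","items":{"type":"array","items":{"type":"array","items":{"type":"number"}}}},"fingers":{"type":"number"}},"required":["deltas"]}

```bash
mkdir -p pics; python3 - <<'E'
from plant import bot
import cv2,numpy as np
print(bot.get_obs())
for n in("top","side"):
    p,d=bot.capture(n); cv2.imwrite(f"pics/{n}0.png",p); np.save(f"pics/{n}0.npy",d)
    print(n,bot.camera_model(n))
E
```

```text
{'time': 0.0, 'joint_positions': array([-1.25698526e+00,  3.42696779e-01,  1.52500681e+00, -5.55077245e-06,
        1.27538409e+00, -1.46006041e-01]), 'dq': array([-0.00069625, -0.00018079,  0.00112002,  0.00108295,  0.00103455,
       -0.00071053]), 'tau': array([ 1.27303123e-03, -4.31237090e+01, -2.44217956e+01,  7.18262047e-02,
        5.59492351e-02, -1.44049159e-04]), 'tool_pos': array([ 232.90850394, -470.17236184,  291.56191288]), 'tcp_rot': array([-3.14011277e+00, -2.12255905e-04,  4.59818567e-01]), 'contact_force': array([-1.64450341, -0.03687517,  0.19056869]), 'moment': array([-0.00393879, -0.01984731, -0.00823682]), 'grip_width': 91.6567830772187}
top {'K': array([[420.97004048,   0.        , 316.94427439],
       [  0.        , 420.97004048, 193.95571704],
       [  0.        ,   0.        ,   1.        ]]), 'distortion': array([-0.05147821,  0.        ,  0.        ,  0.        ,  0.        ]), 'camera_from_world': array([[ 1.50366402e-02, -9.99283793e-01, -3.47246275e-02,
         1.24343238e+01],
       [-9.94838569e-01, -1.14662921e-02, -1.00820369e-01,
         4.86021716e+02],
       [ 1.00349998e-01,  3.60613984e-02, -9.94298473e-01,
         1.01440913e+03],
       [ 0.00000000e+00,  0.00000000e+00,  0.00000000e+00,
         1.00000000e+00]])}
side {'K': array([[517.56682427,   0.        , 316.90293386],
       [  0.        , 517.56682427, 204.34120834],
       [  0.        ,   0.        ,   1.        ]]), 'distortion': array([-0.12955335,  0.        ,  0.        ,  0.        ,  0.        ]), 'camera_from_world': array([[-9.86627937e-01, -1.62260359e-01,  1.53912430e-02,
         4.76796616e+02],
       [-1.15052563e-01,  6.26453987e-01, -7.70920430e-01,
         8.82374825e+01],
       [ 1.15447920e-01, -7.62382436e-01, -6.36745475e-01,
         1.02051292e+03],
       [ 0.00000000e+00,  0.00000000e+00,  0.00000000e+00,
         1.00000000e+00]])}
```

View pics/top0.png

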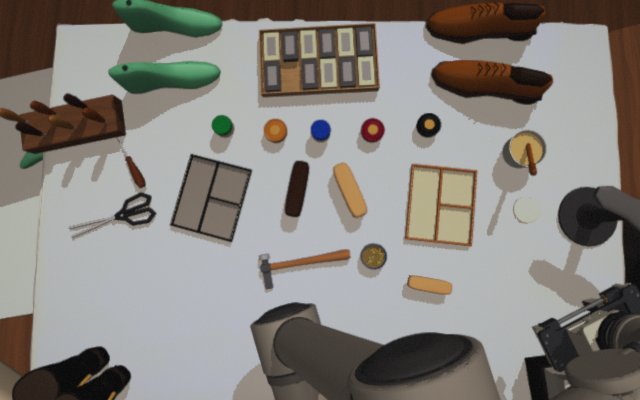

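View pics/side0.png

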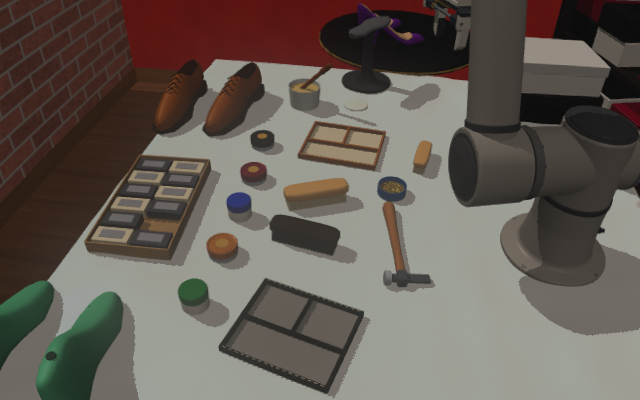

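The top view shows:
- **Trays:** black at (212,198), tan at (442,205). Both long bays are on the image left.
- **Lidded items:** green jar (222,126), tan tin (275,131), blue jar (320,130), burgundy tin (373,130), black tin (429,125).
- **Brushes:** dark at (297,188). There are two pale ones, (350,190) and (430,285). The first is longer, so it fits "larger".

Next I'll take an enlarged crop to confirm these.

```bash
cat > h.py <<'E'
import cv2,numpy as np
from plant import bot
def px2w(m,uv,z):
    uv=np.array(uv,float).reshape(-1,1,2)
    n=cv2.undistortPoints(uv,m["K"],np.array(m["distortion"])).reshape(-1,2)
    T=np.linalg.inv(m["camera_from_world"]); o=T[:3,3]
    r=np.c_[n,np.ones(len(n))]@T[:3,:3].T
    return o+r*((z-o[2])/r[:,2])[:,None]
def dep2w(m,uv,d):
    n=cv2.undistortPoints(np.array(uv,float).reshape(-1,1,2),m["K"],np.array(m["distortion"])).reshape(-1,2)
    D=np.array([np.median(d[int(v)-1:int(v)+2,int(u)-1:int(u)+2]) for u,v in uv])
    T=np.linalg.inv(m["camera_from_world"])
    return (np.c_[n,np.ones(len(n))]*D[:,None])@T[:3,:3].T+T[:3,3]
E
python3 - <<'E'
import cv2
p=cv2.imread("pics/top0.png")[100:300,165:485]
cv2.imwrite("pics/crop0.png",cv2.resize(p,None,fx=2.5,fy=2.5,interpolation=cv2.INTER_CUBIC))
E
```

```text
(no output)
```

View pics/crop0.png

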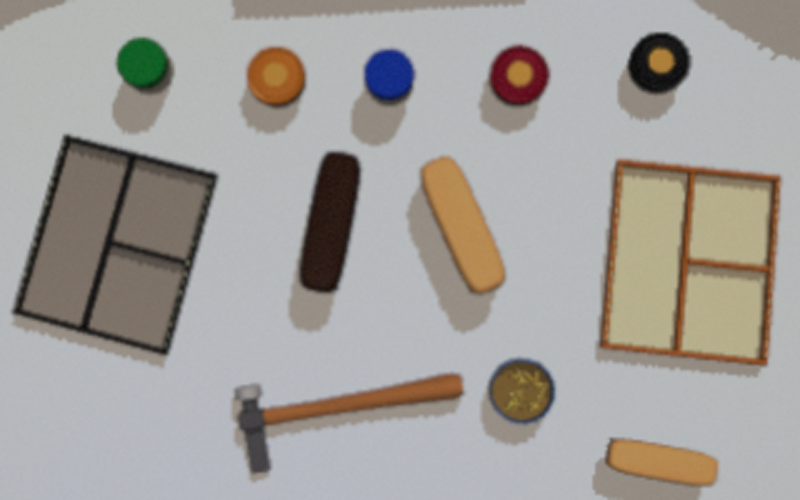

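The crop (2.5x, offset 165,100) confirms the identities: black tin at crop (659,62), tan tin (276,76), blue jar (389,75), dark brush (330,222), large pale brush (463,225). The small pale brush at (662,462) and the burgundy tin and green jar are not wanted.

```bash
python3 - <<'E'
from h import *
np.set_printoptions(precision=1,suppress=True)
m=bot.camera_model("top"); d=np.load("pics/top0.npy")
o=lambda L:(np.array(L,float)+.5)/2.5-.5+[165,100]
for n,L in dict(black=[(66,137),(216,177),(166,354),(15,314)],tan=[(617,161),(779,178),(765,364),(601,347)]).items():
    w=px2w(m,o(L),14)[:,:2]; c=w.mean(0)
    s=[np.linalg.norm(w[i]-w[(i+1)%4]) for i in range(4)]
    ux=(w[0]-w[3]+w[1]-w[2]); uy=w[0]-w[1]+w[3]-w[2]
    yx=np.arctan2(ux[1],ux[0]); yy=np.arctan2(-uy[0],uy[1])
    yaw=(yx+yy)/2; R=np.array([[np.cos(yaw),-np.sin(yaw)],[np.sin(yaw),np.cos(yaw)]])
    print(n,c,np.array(s),"yaw deg",np.degrees([yx,yy]))
    for b in((0,43),(-46,-36),(46,-36)): print("  bay",b,c+R@b)
for n,(a,b) in dict(dark=((343,153),(318,292)),pale=((437,157),(488,293)),small=((608,457),(717,469))).items():
    w=px2w(m,o([a,b]),44); v=w[0]-w[1]
    print(n,w.mean(0),np.linalg.norm(v),np.degrees(np.arctan2(v[1],v[0])),dep2w(m,o([np.mean([a,b],0)]),d))
for n,p,z in(("black",(659,62),28),("tan",(276,76),28),("burg",(519,74),28),("blue",(389,75),44),("green",(142,63),44)):
    print(n,px2w(m,o([p]),z),dep2w(m,o([p]),d))
print(dep2w(m,[(300,75),(250,250),(374,256),(310,260),(415,200)],d))
E
```

```text
black [474.6 287. ] [161.4 184.1 160.2 186.8] yaw deg [-13.9 -13.9]
  bay (0, 43) [484.9 328.8]
  bay (-46, -36) [421.3 263.2]
  bay (46, -36) [510.6 241. ]
tan [ 464.5 -288.1] [162.2 185.4 161.4 186. ] yaw deg [-5.4 -5.3]
  bay (0, 43) [ 468.5 -245.3]
  bay (-46, -36) [ 415.4 -319.7]
  bay (46, -36) [ 507.  -328.3]
dark [496.6  67.1  44. ] 137.9737929293674 -9.030930080671121 [[496.1  67.1  44. ]]
pale [495.6 -60.8  44. ] 141.1488592781865 20.849696466468625 [[495.1 -60.9  44.2]]
small [ 270.9 -251.7   44. ] 103.34286487928347 84.51095439007011 [[ 269.7 -254.2   33.1]]
black [[ 662.7 -256.3   28. ]] [[ 663.  -256.6   26.8]]
tan [[645.5 126.4  28. ]] [[645.2 126.2  29.2]]
burg [[ 649.1 -116.9   28. ]] [[ 649.2 -116.9   27.5]]
blue [[643.   12.3  44. ]] [[642.9  12.3  44.4]]
green [[654.2 259.   44. ]] [[654.2 258.9  44.2]]
[[ 797.1   68.1    9.2]
 [ 344.8  185.8    0.9]
 [ 335.6 -123.1   12.4]
 [ 323.7   33.7   19. ]
 [ 475.6 -226.1    3.5]]
```

```bash
cat >> h.py <<'E'
def to(x,y,z,yaw=None):
    "delta row (tool axes, 5-degree units) from the present pose, plus state"
    s=bot.get_obs(); p=s["tool_pos"]; w=s["tcp_rot"][2]; c,n=np.cos(w),np.sin(w)
    d=np.array([x,y,z])-p; t=0 if yaw is None else (np.degrees(w)-yaw+90)%180-90
    print("row",np.round([c*d[0]+n*d[1],n*d[0]-c*d[1],-d[2],t/5],2),"yaw",round(np.degrees(w),1),"q",np.round(s["joint_positions"],2),"w",round(s["grip_width"],1),"F",np.round(s["contact_force"],1),"t",round(s["time"],1))
E
python3 -c "
from h import *
to(662.7,-256.3,150)"
```

```text
row [480.09  -0.96 141.63   0.  ] yaw 26.3 q [-1.26  0.34  1.52 -0.    1.28 -0.15] w 91.4 F [ 0.4 -0.1  0. ] t 0.1
```

>>> {"api": "carry_out", "payload": {"deltas": [[[30,0,10,0],[70,0,25,0],[110,0,40,0],[150,0,55,0],[190,0,70,0],[230,0,85,0],[270,0,100,0],[310,0,110,0],[350,0,120,0],[390,0,130,0],[425,0,136,0],[455,0,140,0],[472,0,142,0],[480,-1,142,0],[480,-1,142,0],[480,-1,142,0],[480,-1,142,0],[480,-1,142,0]]], "fingers": 91}}

```text
time: 1.9
tool_pos: [662.1, -257.4, 150.6]
tcp_rot: [3.141, -0.0, 0.459]
contact_force: [0.0, -0.1, -0.4]
grip_width: 91.2
```

```bash
python3 -c "
from h import *
m=bot.camera_model('wrist'); p,d=bot.capture('wrist'); cv2.imwrite('pics/w1.png',p); np.save('pics/w1.npy',d)
import pickle; pickle.dump(m,open('pics/w1.pkl','wb'))
to(662.7,-256.3,80)"
```

```text
row [ 0.88 -0.66 70.64  0.  ] yaw 26.3 q [-0.48  0.8   1.11 -0.    1.23  0.63] w 91.1 F [-0.6 -0.5 -0.4] t 1.9
```

View pics/w1.png

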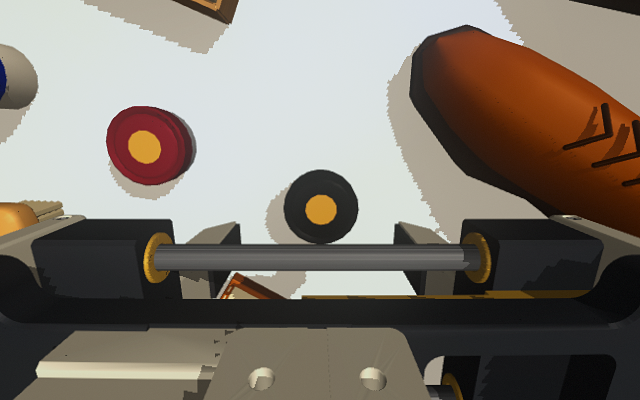

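The gold disc at (321,209) is midway between the fingers. The brown shoe at upper right is close to the gripper's body, so I'll check its distance and height.

```bash
python3 -c "
from h import *
import pickle
m=pickle.load(open('pics/w1.pkl','rb')); d=np.load('pics/w1.npy')
np.set_printoptions(precision=0,suppress=True)
print(px2w(m,[(321,209)],28))
q=[(445,130),(475,175),(520,195),(600,220),(460,60),(520,120)]
w=dep2w(m,q,d);print(w)
s=bot.get_obs();a=s['tcp_rot'][2];r=w[:,:2]-s['tool_pos'][:2]
print(np.c_[r@[np.cos(a),np.sin(a)],r@[np.sin(a),-np.cos(a)]])"
```

```text
[[ 666. -260.   28.]]
[[ 764. -323.    9.]
 [ 745. -365.    9.]
 [ 747. -407.   12.]
 [ 752. -428.   63.]
 [ 801. -294.   43.]
 [ 782. -341.   59.]]
[[ 63. 104.]
 [ 26. 133.]
 [ 10. 172.]
 [  5. 193.]
 [108.  94.]
 [ 70. 128.]]
```

>>> {"api": "carry_out", "payload": {"deltas": [[[1,0,20,0],[2,0,40,0],[2,0,55,0],[2,0,65,0],[2,0,70,0],[2,0,70,0],[2,0,70,0]]]}}

```text
time: 2.65
tool_pos: [664.9, -255.9, 81.0]
tcp_rot: [3.14, -0.001, 0.46]
contact_force: [-0.5, -0.5, 0.7]
grip_width: 91.3
```

>>> {"api": "carry_out", "payload": {"deltas": [[[0,0,0,0],[0,0,0,0],[0,0,0,0],[0,0,0,0],[0,0,0,0],[0,0,0,0],[0,0,0,0],[0,0,0,0],[0,0,0,0],[0,0,0,0]]], "fingers": 50}}

```text
time: 3.65
tool_pos: [664.7, -255.9, 80.5]
tcp_rot: [3.141, -0.0, 0.46]
contact_force: [0.9, -0.3, 3.6]
grip_width: 59.2
```

>>> {"api": "carry_out", "payload": {"deltas": [[[0,0,-10,0],[0,0,-30,0],[0,0,-60,0],[0,0,-80,0],[0,0,-90,0],[0,0,-90,0]]]}}

```text
time: 4.25
tool_pos: [664.9, -255.7, 171.8]
tcp_rot: [3.14, -0.001, 0.46]
contact_force: [-0.8, -0.3, -0.0]
grip_width: 59.2
```

```bash
python3 -c "
from h import *
to(421.3,263.2,170,-14);to(510.6,241,170,-14)"
```

```text
row [  12.06 -573.1     1.84    8.07] yaw 26.4 q [-0.47  0.79  1.08  0.    1.27  0.64] w 59.2 F [-0.8 -0.3 -0. ] t 4.2
row [  82.23 -513.57    1.84    8.07] yaw 26.4 q [-0.47  0.79  1.08  0.    1.27  0.64] w 59.2 F [-0.8 -0.3 -0. ] t 4.2
```

>>> {"api": "carry_out", "payload": {"deltas": [[[0,-15,0,0],[1,-40,0,0.5],[2,-75,0,1],[3,-110,0,1.5],[3,-145,0,2],[4,-180,0,2.5],[5,-215,0,3],[5,-250,0,3.5],[6,-285,0,4],[7,-320,0,4.5],[7,-355,0,5],[8,-390,0,5.5],[9,-425,0,6],[10,-460,0,6.5],[10,-490,0,7],[11,-520,0,7.5],[12,-545,0,8],[12,-562,0,8],[12,-570,0,8],[12,-573,0,8]]]}}

```text
time: 6.25
tool_pos: [420.2, 263.4, 169.3]
tcp_rot: [3.14, 0.002, -0.237]
contact_force: [0.1, 0.0, -1.4]
grip_width: 59.2
```

>>> {"api": "carry_out", "payload": {"deltas": [[[0,0,0,0],[0,0,0,0],[0,0,0,0],[0,0,0,0]]]}}

```text
time: 6.65
tool_pos: [421.3, 262.6, 170.2]
tcp_rot: [3.141, -0.0, -0.239]
contact_force: [-0.2, -0.1, -2.0]
grip_width: 59.3
```

```bash
python3 -c "
from h import *
to(421.3,263.2,85,-14)
p,d=bot.capture('top'); cv2.imwrite('pics/t1.png',cv2.resize(p[120:280,140:300],None,fx=3.5,fy=3.5,interpolation=2))"
```

```text
row [-1.100e-01 -5.900e-01  8.519e+01  6.000e-02] yaw -13.7 q [ 0.4   0.43  1.77 -0.    0.94  2.21] w 59.3 F [-0.2 -0.1 -2. ] t 6.7
```

View pics/t1.png

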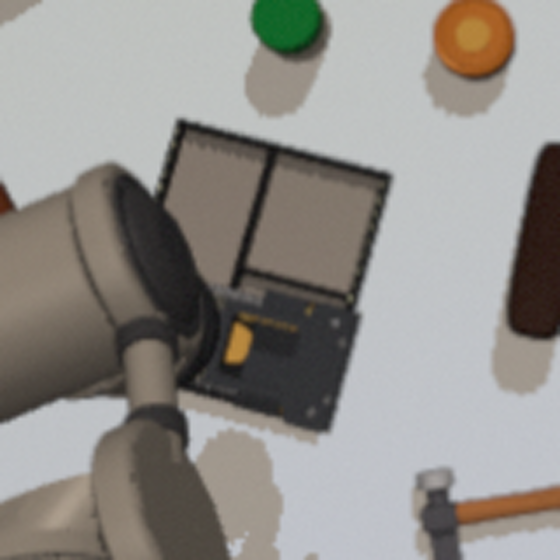

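The gripper sits over the near square bay, aligned with the tray. I'll lower it.

>>> {"api": "carry_out", "payload": {"deltas": [[[0,0,20,0],[0,0,45,0],[0,0,65,0],[0,0,75,0],[0,0,80,0],[0,0,82,0],[0,0,84,0],[0,0,85,0],[0,0,85.5,0],[0,0,85.5,0],[0,0,85.5,0]]]}}

```text
time: 7.8
tool_pos: [421.1, 263.2, 84.9]
tcp_rot: [-3.141, -0.0, -0.238]
contact_force: [-0.4, 0.6, -1.1]
grip_width: 59.3
```

>>> {"api": "carry_out", "payload": {"deltas": [[[0,0,0.5,0],[0,0,1,0],[0,0,1,0],[0,0,1,0]]]}}

```text
time: 8.2
tool_pos: [421.1, 263.2, 84.5]
tcp_rot: [-3.141, -0.001, -0.238]
contact_force: [-2.5, -1.0, 7.1]
grip_width: 59.5
```

>>> {"api": "carry_out", "payload": {"deltas": [[[0,0,0,0],[0,0,0,0],[0,0,0,0],[0,0,0,0],[0,0,0,0],[0,0,0,0]]], "fingers": 80}}

```text
time: 8.8
tool_pos: [421.0, 263.1, 83.6]
tcp_rot: [3.141, 0.0, -0.238]
contact_force: [-0.8, -0.3, -0.3]
grip_width: 79.9
```

>>> {"api": "carry_out", "payload": {"deltas": [[[0,0,-10,0],[0,0,-30,0],[0,0,-60,0],[0,0,-80,0],[0,0,-90,0],[0,0,-90,0]]]}}

```text
time: 9.4
tool_pos: [421.5, 263.4, 175.2]
tcp_rot: [-3.14, -0.003, -0.238]
contact_force: [-0.2, -0.4, -0.7]
grip_width: 80.1
```

```bash
python3 -c "
from h import *
to(496.3,67.1,150,-9)"
```

```text
row [118.99 173.09  25.2   -0.93] yaw -13.7 q [ 0.4   0.42  1.76 -0.    0.95  2.21] w 80.1 F [-0.2 -0.4 -0.7] t 9.4
```

>>> {"api": "carry_out", "payload": {"deltas": [[[10,15,2,0],[30,45,5,-0.3],[55,80,10,-0.6],[80,115,15,-0.9],[100,145,20,-0.9],[115,165,25,-0.9],[119,173,25,-0.9],[119,173,25,-0.9],[119,173,25,-0.9],[119,173,25,-0.9]]]}}

```text
time: 10.4
tool_pos: [495.3, 68.0, 148.7]
tcp_rot: [-3.142, 0.0, -0.158]
contact_force: [0.5, 0.4, 0.4]
grip_width: 79.9
```

```bash
python3 -c "
from h import *
m=bot.camera_model('wrist');p,d=bot.capture('wrist'); cv2.imwrite('pics/w2.png',p)
to(496.3,67.1,86,-9)
import pickle;pickle.dump(m,open('pics/w2.pkl','wb'))"
```

```text
row [ 1.030e+00  7.700e-01  6.281e+01 -1.000e-02] yaw -9.1 q [-0.02  0.47  1.78  0.    0.89  1.71] w 79.9 F [-0.1  0.6 -0.4] t 10.4
```

View pics/w2.png

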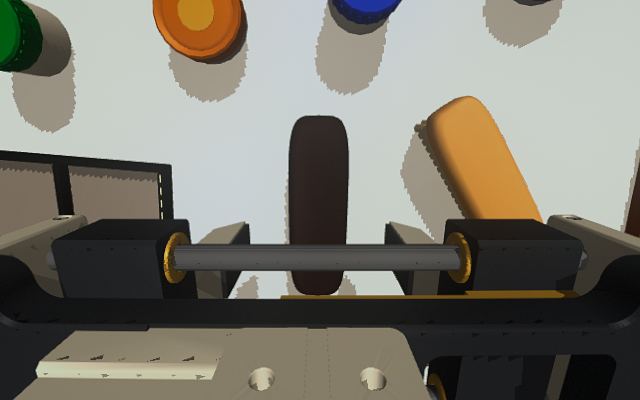

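The dark brush is upright and centred at u=319, rows 116–294, so it is aligned with the jaws. The pale brush is clear of the fingers.

>>> {"api": "carry_out", "payload": {"deltas": [[[1,1,20,0],[1,1,40,0],[1,1,55,0],[1,1,63,0],[1,1,63,0],[1,1,63,0]]]}}

```text
time: 11.05
tool_pos: [496.8, 66.1, 86.2]
tcp_rot: [3.142, -0.001, -0.159]
contact_force: [-0.1, -0.6, -0.1]
grip_width: 80.1
```

>>> {"api": "carry_out", "payload": {"deltas": [[[0,0,0,0],[0,0,0,0],[0,0,0,0],[0,0,0,0],[0,0,0,0],[0,0,0,0],[0,0,0,0],[0,0,0,0],[0,0,0,0]]], "fingers": 35}}

```text
time: 11.95
tool_pos: [496.7, 65.8, 85.9]
tcp_rot: [-3.142, -0.0, -0.16]
contact_force: [-0.2, 0.3, 3.2]
grip_width: 43.7
```

>>> {"api": "carry_out", "payload": {"deltas": [[[0,0,-10,0],[0,0,-30,0],[0,0,-60,0],[0,0,-80,0],[0,0,-90,0],[0,0,-90,0]]]}}

```text
time: 12.55
tool_pos: [497.1, 65.7, 177.0]
tcp_rot: [-3.141, -0.003, -0.16]
contact_force: [0.1, 0.2, -0.6]
grip_width: 43.4
```

```bash
python3 -c "
from h import *
to(484.9,328.8,175,-14)"
```

```text
row [ -53.91 -257.77    1.99    0.97] yaw -9.2 q [-0.02  0.43  1.75 -0.    0.96  1.71] w 43.4 F [ 0.1  0.2 -0.6] t 12.6
```

>>> {"api": "carry_out", "payload": {"deltas": [[[-3,-12,0,0],[-9,-40,0,0.2],[-16,-75,0,0.4],[-23,-110,0,0.6],[-30,-145,0,0.8],[-38,-180,0,0.9],[-45,-215,0,1],[-50,-240,0,1],[-53,-253,0,1],[-54,-258,0,1],[-54,-258,0,1],[-54,-258,0,1],[-54,-258,0,1]]]}}

```text
time: 13.85
tool_pos: [484.6, 328.0, 175.7]
tcp_rot: [3.141, 0.0, -0.248]
contact_force: [-0.4, -0.6, -0.5]
grip_width: 43.6
```

```bash
python3 -c "
from h import *
to(484.9,328.8,90,-14)
m=bot.camera_model('side');p,d=bot.capture('side'); cv2.imwrite('pics/s1.png',cv2.resize(p[180:400,160:430],None,fx=2.5,fy=2.5,interpolation=2))"
```

```text
row [ 1.000e-01 -8.700e-01  8.567e+01 -5.000e-02] yaw -14.2 q [ 0.46  0.56  1.51 -0.    1.07  2.28] w 43.6 F [-0.4 -0.6 -0.5] t 13.8
```

View pics/s1.png

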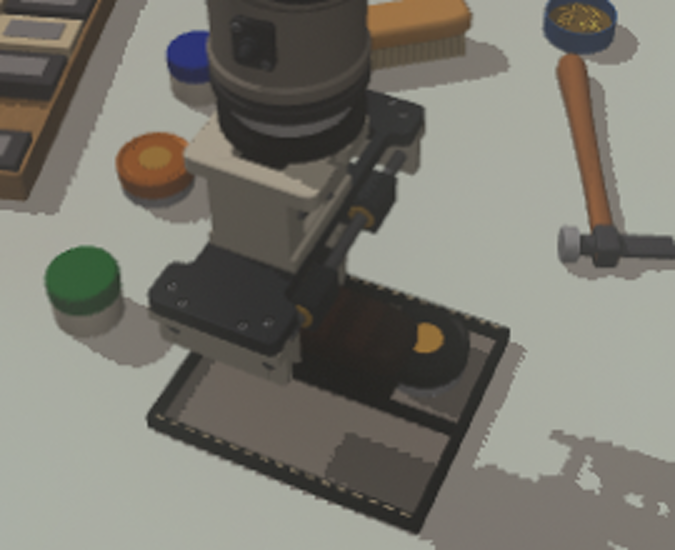

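The black tin stands in its bay with the brush held level above the long bay, so I'll lower the brush.

>>> {"api": "carry_out", "payload": {"deltas": [[[0,-1,20,0],[0,-1,45,0],[0,-1,65,0],[0,-1,76,0],[0,-1,81,0],[0,-1,83,0],[0,-1,85,0],[0,-1,86,0],[0,-1,86.5,0],[0,-1,86.5,0],[0,-1,86.5,0]]]}}

```text
time: 15.0
tool_pos: [484.9, 330.2, 89.9]
tcp_rot: [-3.141, -0.001, -0.247]
contact_force: [-0.0, -0.6, 3.9]
grip_width: 43.7
```

Contact felt at 3.9 N. I'll release and retract, then work out the next target.

>>> {"api": "carry_out", "payload": {"deltas": [[[0,0,0,0],[0,0,0,0],[0,0,0,0],[0,0,0,0],[0,0,0,0]]], "fingers": 58}}

```text
time: 15.5
tool_pos: [484.6, 330.0, 89.1]
tcp_rot: [3.141, 0.0, -0.247]
contact_force: [0.6, 0.2, -0.3]
grip_width: 58.0
```

>>> {"api": "carry_out", "payload": {"deltas": [[[0,0,-10,0],[0,0,-30,0],[0,0,-60,0],[0,0,-80,0],[0,0,-85,0],[0,0,-85,0]]]}}

```text
time: 16.1
tool_pos: [484.8, 330.2, 175.1]
tcp_rot: [-3.14, -0.001, -0.247]
contact_force: [-0.6, -0.3, -0.2]
grip_width: 58.1
```

```bash
python3 -c "
from h import *
to(645.4,126.3,150,-14)"
```

```text
row [ 2.0557e+02  1.5838e+02  2.5110e+01 -3.0000e-02] yaw -14.2 q [ 0.47  0.56  1.51 -0.    1.07  2.29] w 58.1 F [-0.6 -0.3 -0.2] t 16.1
```

>>> {"api": "carry_out", "payload": {"deltas": [[[15,12,0,0],[45,34,3,0],[75,58,7,0],[105,80,11,0],[135,104,15,0],[165,127,20,0],[190,146,25,0],[203,156,25,0],[206,159,25,0],[206,159,25,0],[206,159,25,0],[206,159,25,0]]], "fingers": 91}}

```text
time: 17.3
tool_pos: [644.8, 127.0, 149.5]
tcp_rot: [-3.141, 0.0, -0.245]
contact_force: [0.2, 0.1, 0.1]
grip_width: 91.1
```

```bash
python3 -c "
from h import *
m=bot.camera_model('wrist');p,d=bot.capture('wrist'); cv2.imwrite('pics/w3.png',p)
to(645.4,126.3,80)
print(px2w(m,[(321,209)],28))"
```

```text
row [ 0.63  0.36 69.54  0.  ] yaw -14.1 q [0.08 0.71 1.3  0.   1.13 1.89] w 90.7 F [-0.4 -0.5 -0.3] t 17.4
[[646.92997742 123.35653518  28.        ]]
```

View pics/w3.png

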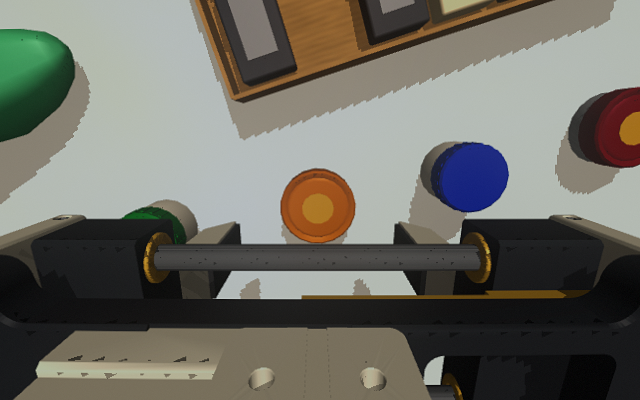

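The tan tin's gold disc is at (318,209), centred between the fingers. The blue jar starts at u≈430, clear of the right finger.

>>> {"api": "carry_out", "payload": {"deltas": [[[1,0,20,0],[1,0,40,0],[1,0,55,0],[1,0,65,0],[1,0,69.5,0],[1,0,69.5,0],[1,0,69.5,0]]]}}

```text
time: 18.05
tool_pos: [646.9, 125.3, 80.4]
tcp_rot: [-3.141, -0.001, -0.247]
contact_force: [0.4, 0.4, -0.1]
grip_width: 90.7
```

>>> {"api": "carry_out", "payload": {"deltas": [[[0,0,0,0],[0,0,0,0],[0,0,0,0],[0,0,0,0],[0,0,0,0],[0,0,0,0],[0,0,0,0],[0,0,0,0],[0,0,0,0]]], "fingers": 50}}

```text
time: 18.95
tool_pos: [646.5, 125.2, 79.9]
tcp_rot: [3.142, -0.0, -0.247]
contact_force: [0.5, -0.0, 1.7]
grip_width: 59.1
```

>>> {"api": "carry_out", "payload": {"deltas": [[[0,0,-10,0],[0,0,-30,0],[0,0,-60,0],[0,0,-80,0],[0,0,-90,0],[0,0,-90,0]]]}}

```text
time: 19.55
tool_pos: [647.0, 125.3, 171.4]
tcp_rot: [-3.141, -0.003, -0.247]
contact_force: [0.3, 0.7, -1.5]
grip_width: 59.2
```

```bash
python3 -c "
from h import *
to(415.4,-319.7,170,-5.4)"
```

```text
row [-115.72  488.13    1.35   -1.75] yaw -14.2 q [ 0.08  0.69  1.28 -0.    1.17  1.89] w 59.2 F [ 0.3  0.7 -1.5] t 19.6
```

>>> {"api": "carry_out", "payload": {"deltas": [[[-3,12,0,0],[-9,38,0,-0.2],[-18,75,0,-0.4],[-26,110,0,-0.5],[-34,145,0,-0.7],[-43,180,0,-0.8],[-51,215,0,-1],[-59,250,0,-1.1],[-68,285,0,-1.3],[-76,320,0,-1.4],[-84,355,0,-1.5],[-93,390,0,-1.6],[-101,425,0,-1.7],[-108,455,0,-1.8],[-113,477,0,-1.8],[-115,486,0,-1.8],[-116,488,0,-1.8],[-116,488,0,-1.8],[-116,488,0,-1.8],[-116,488,0,-1.8]]]}}

```text
time: 21.55
tool_pos: [415.0, -318.6, 169.7]
tcp_rot: [-3.141, 0.0, -0.089]
contact_force: [-0.2, 0.2, -1.0]
grip_width: 58.9
```

```bash
python3 -c "
from h import *
to(415.4,-319.7,84,-5.4)"
```

```text
row [4.900e-01 1.040e+00 8.566e+01 7.000e-02] yaw -5.1 q [-0.8   0.47  1.7   0.    0.97  0.86] w 58.9 F [-0.2  0.2 -1. ] t 21.6
```

>>> {"api": "carry_out", "payload": {"deltas": [[[0,1,20,0],[0,1,45,0],[0,1,65,0],[0,1,75,0],[0,1,80,0],[0,1,82,0],[0,1,84,0],[0,1,85,0],[0,1,86,0],[0,1,86,0],[0,1,86,0]]]}}

```text
time: 22.65
tool_pos: [414.6, -320.7, 83.9]
tcp_rot: [3.141, -0.0, -0.09]
contact_force: [-0.1, -0.2, -1.5]
grip_width: 59.1
```

>>> {"api": "carry_out", "payload": {"deltas": [[[0,0,0.4,0],[0,0,0.8,0],[0,0,0.8,0],[0,0,0.8,0]]]}}

```text
time: 23.05
tool_pos: [414.6, -320.7, 83.8]
tcp_rot: [3.141, -0.001, -0.09]
contact_force: [-2.3, 1.6, 7.5]
grip_width: 59.3
```

>>> {"api": "carry_out", "payload": {"deltas": [[[0,0,0,0],[0,0,0,0],[0,0,0,0],[0,0,0,0],[0,0,0,0],[0,0,0,0]]], "fingers": 80}}

```text
time: 23.65
tool_pos: [414.5, -320.6, 82.9]
tcp_rot: [3.142, 0.0, -0.09]
contact_force: [0.6, 0.7, 0.8]
grip_width: 79.9
```

>>> {"api": "carry_out", "payload": {"deltas": [[[0,0,-10,0],[0,0,-30,0],[0,0,-60,0],[0,0,-80,0],[0,0,-90,0],[0,0,-90,0]]]}}

```text
time: 24.25
tool_pos: [415.0, -321.0, 174.5]
tcp_rot: [3.139, -0.002, -0.09]
contact_force: [0.1, 0.3, -0.4]
grip_width: 79.7
```

```bash
python3 -c "
from h import *
to(495.4,-60.8,150,20.8)"
```

```text
row [  56.76 -266.36   24.5    -5.19] yaw -5.2 q [-0.8   0.47  1.69 -0.    0.98  0.86] w 79.7 F [ 0.1  0.3 -0.4] t 24.2
```

>>> {"api": "carry_out", "payload": {"deltas": [[[3,-12,0,-0.3],[9,-40,0,-0.8],[16,-75,3,-1.5],[23,-110,7,-2.2],[30,-145,11,-3],[38,-180,15,-3.7],[45,-215,20,-4.4],[52,-242,24,-5],[56,-260,24,-5.2],[57,-266,24,-5.2],[57,-266,24,-5.2],[57,-266,24,-5.2],[57,-266,24,-5.2]]]}}

```text
time: 25.55
tool_pos: [494.9, -61.6, 148.8]
tcp_rot: [3.142, 0.0, 0.363]
contact_force: [0.1, 0.2, 0.5]
grip_width: 80.0
```

```bash
python3 -c "
from h import *
p,d=bot.capture('wrist'); cv2.imwrite('pics/w4.png',p)
to(495.4,-60.8,86,20.8)"
```

```text
row [ 7.300e-01 -5.800e-01  6.285e+01 -1.000e-02] yaw 20.8 q [-0.28  0.46  1.78 -0.    0.89  0.93] w 80.2 F [ 0.1 -0.5  0.2] t 25.6
```

View pics/w4.png

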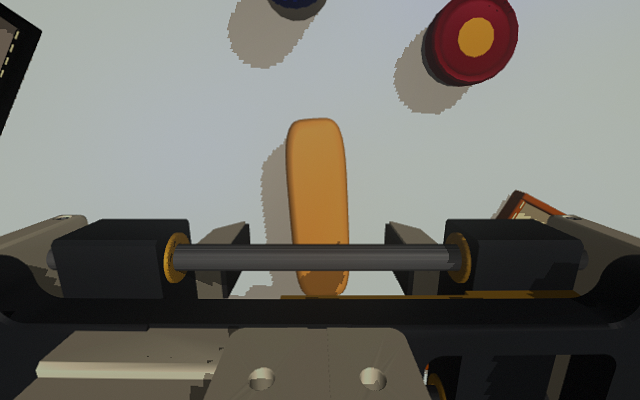

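The pale brush runs from (315,119) to (322,296), about 2° off the jaws. I'll turn slightly before gripping.

>>> {"api": "carry_out", "payload": {"deltas": [[[0.5,0,20,-0.2],[0.5,0,40,-0.4],[0.5,0,55,-0.4],[0.5,0,63,-0.4],[0.5,0,63,-0.4],[0.5,0,63,-0.4]]]}}

```text
time: 26.2
tool_pos: [495.9, -61.0, 86.3]
tcp_rot: [3.141, -0.0, 0.398]
contact_force: [-0.3, 0.5, -0.0]
grip_width: 80.2
```

>>> {"api": "carry_out", "payload": {"deltas": [[[0,0,0,0],[0,0,0,0],[0,0,0,0],[0,0,0,0],[0,0,0,0],[0,0,0,0],[0,0,0,0],[0,0,0,0],[0,0,0,0]]], "fingers": 35}}

```text
time: 27.1
tool_pos: [495.8, -60.7, 86.1]
tcp_rot: [3.141, -0.0, 0.399]
contact_force: [0.7, -1.3, 3.3]
grip_width: 43.6
```

>>> {"api": "carry_out", "payload": {"deltas": [[[0,0,-10,0],[0,0,-30,0],[0,0,-60,0],[0,0,-80,0],[0,0,-90,0],[0,0,-90,0]]]}}

```text
time: 27.7
tool_pos: [496.0, -60.6, 177.1]
tcp_rot: [3.14, -0.002, 0.399]
contact_force: [-0.2, -0.5, -1.8]
grip_width: 43.8
```

```bash
python3 -c "
from h import *
to(468.5,-245.3,175,-5.4)"
```

```text
row [-97.06 159.54   2.08   5.65] yaw 22.8 q [-0.28  0.42  1.75  0.    0.96  0.9 ] w 43.8 F [-0.2 -0.5 -1.8] t 27.7
```

>>> {"api": "carry_out", "payload": {"deltas": [[[-6,10,0,0.3],[-20,33,0,1.2],[-38,62,0,2.2],[-56,92,0,3.2],[-74,121,0,4.2],[-87,143,0,5],[-95,155,0,5.6],[-97,160,0,5.6],[-97,160,0,5.6],[-97,160,0,5.6],[-97,160,0,5.6]]]}}

```text
time: 28.8
tool_pos: [468.5, -244.6, 175.8]
tcp_rot: [-3.141, 0.0, -0.088]
contact_force: [-0.4, 0.3, -1.5]
grip_width: 43.8
```

```bash
python3 -c "
from h import *
to(468.5,-245.3,90,-5.4)"
```

```text
row [4.000e-02 7.300e-01 8.585e+01 7.000e-02] yaw -5.0 q [-0.63  0.47  1.67  0.    1.    1.03] w 43.8 F [-0.4  0.3 -1.5] t 28.8
```

>>> {"api": "carry_out", "payload": {"deltas": [[[0,0,20,0],[0,0,45,0],[0,0,65,0],[0,0,76,0],[0,0,81,0],[0,0,83,0],[0,0,85,0],[0,0,86,0],[0,0,86.6,0],[0,0,86.6,0],[0,0,86.6,0]]]}}

```text
time: 29.9
tool_pos: [468.7, -245.9, 90.1]
tcp_rot: [3.141, -0.001, -0.09]
contact_force: [-1.5, 1.3, 6.0]
grip_width: 43.9
```

>>> {"api": "carry_out", "payload": {"deltas": [[[0,0,0,0],[0,0,0,0],[0,0,0,0],[0,0,0,0],[0,0,0,0]]], "fingers": 58}}

```text
time: 30.4
tool_pos: [468.3, -245.7, 89.2]
tcp_rot: [-3.142, 0.0, -0.09]
contact_force: [0.1, 0.8, -0.6]
grip_width: 57.8
```

>>> {"api": "carry_out", "payload": {"deltas": [[[0,0,-10,0],[0,0,-30,0],[0,0,-60,0],[0,0,-80,0],[0,0,-85,0],[0,0,-85,0]]]}}

```text
time: 31.0
tool_pos: [468.6, -245.8, 175.2]
tcp_rot: [3.141, -0.002, -0.09]
contact_force: [-0.5, -0.1, -0.2]
grip_width: 58.0
```

```bash
python3 -c "
from h import *
to(643,12.3,165,-5.4)"
```

```text
row [ 1.5053e+02 -2.7276e+02  1.0160e+01  5.0000e-02] yaw -5.2 q [-0.63  0.47  1.68 -0.    0.99  1.03] w 58.0 F [-0.5 -0.1 -0.2] t 31.0
```

>>> {"api": "carry_out", "payload": {"deltas": [[[6,-10,0,0],[20,-35,2,0],[37,-67,4,0],[54,-98,6,0],[72,-130,8,0],[90,-163,10,0],[107,-194,10,0],[125,-226,10,0],[140,-252,10,0],[148,-268,10,0],[150,-273,10,0],[150,-273,10,0],[150,-273,10,0],[150,-273,10,0]]], "fingers": 91}}

```text
time: 32.4
tool_pos: [641.8, 11.8, 164.1]
tcp_rot: [3.141, 0.001, -0.091]
contact_force: [0.5, -0.8, 0.3]
grip_width: 90.9
```

```bash
python3 -c "
from h import *
p,d=bot.capture('wrist'); cv2.imwrite('pics/w5.png',p)
to(643,12.3,82)"
```

```text
row [ 1.01 -0.67 82.29  0.  ] yaw -5.2 q [-0.1   0.67  1.34 -0.    1.13  1.56] w 91.1 F [-0.6 -0.1 -0.1] t 32.5
```

View pics/w5.png

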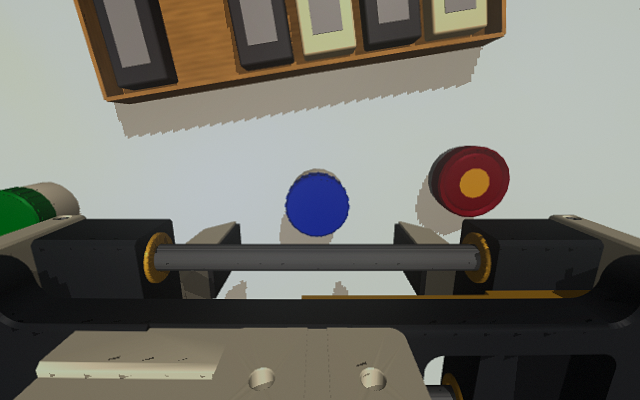

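The blue lid is at (317,203), centred. The burgundy tin starts at u≈430, clear of the fingers.

>>> {"api": "carry_out", "payload": {"deltas": [[[1,-0.5,20,0],[1,-0.5,45,0],[1,-0.5,65,0],[1,-0.5,77,0],[1,-0.5,82,0],[1,-0.5,82,0],[1,-0.5,82,0]]]}}

```text
time: 33.15
tool_pos: [643.9, 12.9, 83.3]
tcp_rot: [3.142, -0.002, -0.09]
contact_force: [-0.2, -0.4, 0.1]
grip_width: 91.0
```

>>> {"api": "carry_out", "payload": {"deltas": [[[0,0,0,0],[0,0,0,0],[0,0,0,0],[0,0,0,0],[0,0,0,0],[0,0,0,0],[0,0,0,0],[0,0,0,0],[0,0,0,0],[0,0,0,0]]], "fingers": 40}}

```text
time: 34.15
tool_pos: [643.3, 13.0, 82.4]
tcp_rot: [3.141, -0.0, -0.09]
contact_force: [-1.4, -0.8, 1.3]
grip_width: 49.4
```

>>> {"api": "carry_out", "payload": {"deltas": [[[0,0,-10,0],[0,0,-30,0],[0,0,-60,0],[0,0,-80,0],[0,0,-95,0],[0,0,-95,0],[0,0,-95,0]]]}}

```text
time: 34.85
tool_pos: [643.1, 13.3, 177.2]
tcp_rot: [-3.142, 0.0, -0.09]
contact_force: [0.2, 0.4, -1.7]
grip_width: 49.3
```

```bash
python3 -c "
from h import *
to(507,-328.3,175,-50.4)"
```

```text
row [-104.88  352.41    2.19    9.05] yaw -5.2 q [-0.1   0.66  1.32  0.    1.16  1.56] w 49.3 F [ 0.2  0.4 -1.7] t 34.9
```

>>> {"api": "carry_out", "payload": {"deltas": [[[-3,10,0,0.3],[-10,33,0,1],[-19,64,0,1.8],[-28,95,0,2.6],[-38,127,0,3.4],[-47,158,0,4.2],[-57,190,0,5],[-66,222,0,5.8],[-76,254,0,6.6],[-85,286,0,7.4],[-94,315,0,8.2],[-100,337,0,8.8],[-104,349,0,9],[-105,352,0,9],[-105,352,0,9],[-105,352,0,9],[-105,352,0,9]]]}}

```text
time: 36.55
tool_pos: [507.6, -326.9, 177.3]
tcp_rot: [-3.141, 0.0, -0.874]
contact_force: [0.3, 0.3, -1.9]
grip_width: 49.7
```

```bash
python3 -c "
from h import *
to(507,-328.3,86.4,-50.4)
p,d=bot.capture('side'); cv2.imwrite('pics/s2.png',cv2.resize(p[60:220,260:460],None,fx=3.5,fy=3.5,interpolation=2))"
```

```text
row [6.800e-01 1.350e+00 9.092e+01 7.000e-02] yaw -50.1 q [-0.7   0.59  1.45  0.    1.1   1.75] w 49.7 F [ 0.3  0.3 -1.9] t 36.5
```

View pics/s2.png

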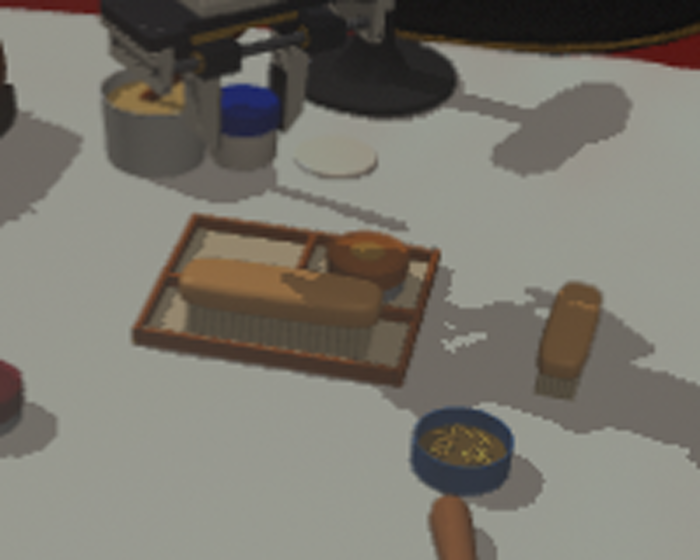

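The pale brush and tan tin are in place. The jar is upright in the gripper and the far square bay is free, so I'll lower it.

>>> {"api": "carry_out", "payload": {"deltas": [[[0.5,1,20,0],[0.5,1,45,0],[0.5,1,65,0],[0.5,1,79,0],[0.5,1,85,0],[0.5,1,88,0],[0.5,1,90,0],[0.5,1,91,0],[0.5,1,91.5,0],[0.5,1,91.5,0],[0.5,1,91.5,0]]]}}

```text
time: 37.7
tool_pos: [506.9, -329.3, 86.4]
tcp_rot: [-3.141, -0.001, -0.875]
contact_force: [0.2, 1.0, -0.3]
grip_width: 49.5
```

>>> {"api": "carry_out", "payload": {"deltas": [[[0,0,0.3,0],[0,0,0.5,0],[0,0,0.5,0],[0,0,0.5,0]]]}}

```text
time: 38.1
tool_pos: [506.9, -329.3, 86.3]
tcp_rot: [-3.141, -0.001, -0.875]
contact_force: [0.3, 0.1, 6.1]
grip_width: 49.5
```

>>> {"api": "carry_out", "payload": {"deltas": [[[0,0,0,0],[0,0,0,0],[0,0,0,0],[0,0,0,0],[0,0,0,0]]], "fingers": 66}}

```text
time: 38.6
tool_pos: [506.6, -329.0, 85.2]
tcp_rot: [3.141, 0.0, -0.875]
contact_force: [-0.2, 0.7, 0.2]
grip_width: 65.6
```

>>> {"api": "carry_out", "payload": {"deltas": [[[0,0,-10,0],[0,0,-30,0],[0,0,-60,0],[0,0,-90,0],[0,0,-120,0],[0,0,-160,0],[-20,-30,-180,0],[-40,-70,-200,0],[-60,-110,-200,0],[-80,-150,-200,0],[-100,-190,-200,0],[-110,-220,-200,0],[-110,-240,-200,0],[-110,-240,-200,0],[-110,-240,-200,0],[-110,-240,-200,0]]]}}

```text
time: 40.2
tool_pos: [619.8, -91.7, 285.6]
tcp_rot: [3.141, -0.0, -0.876]
contact_force: [-0.5, 0.5, -0.9]
grip_width: 66.0
```

```bash
python3 -c "
from h import *
to(600,-100,300)
for n in('top','side'):
    p,d=bot.capture(n); cv2.imwrite(f'pics/{n}9.png',cv2.resize(p[90:320,150:500],None,fx=2.2,fy=2.2,interpolation=2) if n=='top' else p); np.save(f'pics/{n}9.npy',d)"
```

```text
row [ -6.34  20.54 -14.41   0.  ] yaw -50.2 q [-0.27  0.54  1.23 -0.    1.37  2.18] w 66.0 F [-0.5  0.5 -0.9] t 40.2
```

View pics/top9.png

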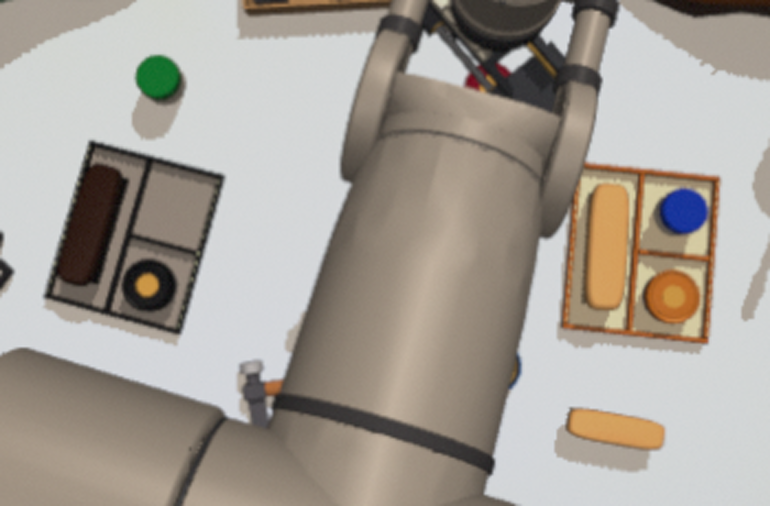

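View pics/side9.png

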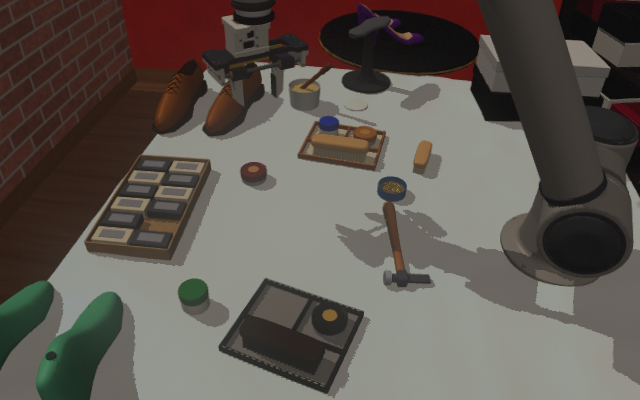

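The final top and side views show all five items in their bays. The brushes lie bristles down along the long bays and the lids are up. The green jar and burgundy tin (side view 253,173) are undisturbed. I'll check the top heights by depth, then hand in.

```bash
python3 -c "
from h import *
np.set_printoptions(precision=1,suppress=True)
d=np.load('pics/top9.npy')
q=np.array([(92,225),(147,285),(608,245),(684,211),(673,296),(158,77)])/2.2+[150,90]
print(dep2w(bot.camera_model('top'),q,d))
print(bot.close_job())"
```

```text
[[ 484.1  324.9   48. ]
 [ 418.9  264.7   31.4]
 [ 468.6 -244.4   48.3]
 [ 507.  -328.1   47.4]
 [ 414.6 -319.2   31.2]
 [ 653.9  258.1   44.1]]
the job is handed in; nothing more can be done
None
```

Both shoe-care sets are made up and the job was handed in at about 40 s of the 144 s allowed.

- **Black tray:** the tin of black polish stands in a square bay and the dark brush lies bristles down in the long bay.
- **Tan tray:** the tin of tan polish and the blue-lidded jar each have their own square bay, and the larger pale brush lies bristles down in the long bay.
- **Placing:** the forces I read as each item was set down, before the fingers opened, were between 4 and 8 N.
- **Last checks:** tops measured about 48 mm (brushes), 47 mm (jar) and 31 mm (tins), which is their height plus the 4 mm tray floor. All five were within about 4 mm of their bay centres.
- **Left alone:** the green-lidded jar measured where it first stood. The burgundy tin was checked by eye only, in the side view, and looked untouched.
- **Disagreements:** the wrist and top cameras differed by about 5 mm on the black tin. The pale brush lay about 2° off the first measurement, which I corrected before gripping. No check failed.

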